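Fetch the culture dish from behind the stain bottles

TASK

The red culture dish in the white staining tray is hemmed in by three stain bottles: first move all three bottles to the blue side tray and leave them standing there, then take the dish and lay it flat and wholly on the round lit plate of the colony counter. After that put every bottle back, standing wholly on the disc of its own colour in the staining tray. Keep bottles and dish upright throughout, and leave the beaker of tubes alone.

Things in the scene. Friction and masses are not known exactly. Their poses are not given: they have to be found in the camera images.
- bottle_violet: violet stain bottle, loose, about 130 g: violet round body 40 mm in diameter and 80 mm high with a white paper band, a short shoulder and a cap, also violet, 28 mm in diameter; 110 mm high in all. Starts upright on the disc of its own colour. Origin: centre of its underside; z up along its axis.
- bottle_amber: amber stain bottle, loose, about 130 g: amber round body 40 mm in diameter and 80 mm high with a white paper band, a short shoulder and a cap, also amber, 28 mm in diameter; 110 mm high in all. Starts upright on the disc of its own colour. Origin: centre of its underside; z up along its axis.
- bottle_green: green stain bottle, loose, about 130 g: green round body 40 mm in diameter and 80 mm high with a white paper band, a short shoulder and a cap, also green, 28 mm in diameter; 110 mm high in all. Starts upright on the disc of its own colour. Origin: centre of its underside; z up along its axis.
- dish: red culture dish with cream dots, loose, about 40 g: 60 mm in diameter, 16 mm high, hemmed in by the three bottles, between the two further discs, 16 mm from the bottles there. It lies on the floor, 4 mm above the bench, of a fixed white tray 170 mm (x) by 220 mm (y) with rims 8 mm high. Origin: centre of its underside; z up.
- disc_violet: fixed violet disc, 64 mm in diameter and 2 mm thick, lying in the white staining tray: home of the violet bottle. Origin: centre of its underside, 4 mm above the bench; its x axis is the tray's, pointing away from the robot within 0.12 rad. One disc (any colour) lies at the tray's near edge, the other two 68 mm further off, 67 mm left and right of it.
- disc_amber: fixed amber disc, 64 mm in diameter and 2 mm thick, lying in the white staining tray: home of the amber bottle. Origin: centre of its underside, 4 mm above the bench; its x axis is the tray's, pointing away from the robot within 0.12 rad. One disc (any colour) lies at the tray's near edge, the other two 68 mm further off, 67 mm left and right of it.
- disc_green: fixed green disc, 64 mm in diameter and 2 mm thick, lying in the white staining tray: home of the green bottle. Origin: centre of its underside, 4 mm above the bench; its x axis is the tray's, pointing away from the robot within 0.12 rad. One disc (any colour) lies at the tray's near edge, the other two 68 mm further off, 67 mm left and right of it.
- side_tray: empty blue tray, fixed, 130 mm (x) by 230 mm (y): the side area. Floor 4 mm thick, rim 4 mm wide and 10 mm high in all; inside 122 by 222 mm. Origin: centre of its underside, on the bench; x points away from the robot within 0.12 rad, y along its long side.
- counter: colony counter, fixed: grey box 50 mm high, 190 mm wide (y), reaching 120 mm from the origin towards the robot and 90 mm away from it. On it a round white lit plate, 84 mm in diameter, ringed in black, its top 54 mm above the bench. Origin: on the bench, straight below the plate's centre; x points away from the robot within 0.12 rad.
- beaker: bystander: glass beaker 72 mm in diameter and 85 mm high holding three blue-capped tubes that rise to about 130 mm, loose, about 350 g, standing on the bench beyond the work. Origin: centre of its underside. Leave it alone.
There are look-alikes about, which are no part of the job. There is more than one size of the bottle_violet; the job needs the middle-sized.

How it is judged:
By the outcome, as a careful person would: the job done as asked, in the order asked, and still so for the second after the job is handed in, with the robot touching nothing.
It also fails if it takes over 144 s, if anything falls off the work surface, if the arm or the gripper's body presses on something with over 40 N, if the wrist force passes 120 N, or if a joint passes its speed limit or range.

ROBOT

A 6-joint arm with a two-finger parallel gripper is mounted at the origin on the work surface. World frame = base frame: x ahead of the robot, y to its left, z up, the work surface at z = 0. Lengths are in m, angles in rad, forces in N, time in s.
With the tool pointing down it reaches from about 0.275 to 0.875 m from the base axis. Payload 12.5 kg.
Tool frame: the origin (TCP) lies on the centre line of the jaws, within the pads' length; the fingertips stand 25 mm ahead of it and the grasp point (between the pads) lies 6 mm ahead of it; z points along the fingers, y is the line along which they close (so a half turn about z gives the same grasp; the last joint's range is limited). The gripper opens to 85 mm and grips with 20 to 120 N. Pads are 22 mm wide; open, the fingers measure 114 mm over their backs; the gripper's body (76 mm by 85 mm) begins 54 mm behind the grasp point. The pads swing forward as they close: fully open they stand 13 mm farther back than shut.
Start: joints at [-1.228, 0.351, 1.652, -0, 1.139, -0.085], TCP at [0.228, -0.5, 0.256] pointing down, gripper open.
Joint ranges: [-2.75, 2.75], [-0.79, 2.1], [0.01, 2.65], [-1.57, 4.71], [0.07, 3.14], [-2.87, 2.87]. Speed limits (rad/s): [2.22, 2.22, 2.79, 3.14, 3.14, 3.14].

INTERFACE

Orientations are given as a rotation vector (axis times angle).
In Python, from rig import move_to, line_to, move_j, move_gripper, wait, inverse_kinematics, observe, get_image, IKError, hand_in, find_in, regions_of, mark_of gives the robot as it stands. Calls block until the motion is done:
- move_to(position, orientation): joint-space move of the TCP to a pose.
- line_to(position, orientation=None, velocity=0.15, threshold=None): straight line of the TCP; orientation=None keeps the orientation; velocity is the mean speed in m/s. With threshold (N) it stops when the force on the tool has changed by that much, and returns True; else False.
- move_j(angles): joint-space move.
- move_gripper(opening, squeeze=None): finger opening in m; squeeze is the grip in N (None keeps the last); returns when the fingers have stopped.
- wait(seconds).
- inverse_kinematics(position, orientation): joint angles nearest the present ones, or None.
- observe(): the state.
- get_image(name): name is "side" or "top" or "wrist"; returns a dict with "color" (480x640x3 uint8, red, green, blue), "mtx" (3x3 intrinsics, pixels), "eye" and "orientation" of the camera in the world; the wrist camera has in their place "mount" (4x4, takes a point from camera to tool coordinates, whose origin is the TCP and whose axes are the flange's). Camera axes: x right, y down, z forward; pixel columns grow to the right and rows downward; lengths in m; the calibration is good to about 2 mm. A picture is of the moment at which its call begins: read the wrist's pose just before it. There is no depth.
A pose or a line that the arm cannot do raises IKError and nothing moves.
- hand_in(): hands the job in; it is judged then, once.
Trained networks look in a picture, given as the dict that the camera call returned (one of the last four; its "shot" number tells which), for a name from the list of things; names that differ only in an ending like _2 or _b are one class to them, and where a whole thing is asked for, a point or a joint stands for the part that bears it (a point fixed in the world has none). Each returns a list of dicts, best first, with "p" (0 to 1); they miss things now and then, are a little off and sometimes report something else, mostly with a low value. They report only what shows in the picture. A call takes as long as a camera call. They do not tell look-alikes from the thing itself.
- find_in(picture, query): "xy" ([column, row] in pixels, amid what is visible of it).
- regions_of(picture, query): "mask" (480x640 bool, what is visible of it) and "xy" ([column, row] in pixels, amid what is visible of it).
- mark_of(picture, query): "xy" ([column, row] in pixels: a listed point, or the origin of a listed thing).
The state is a dict: "time_s": time; "qpos": joint angles; "qd": joint speeds; "joint_torque": joint torques, N m; "eef_pos": TCP position; "tool_rot": TCP orientation; "force": force on the tool from outside, world axes, zero at the start; "ft_torque": the same for the moment, N m; "opening": finger opening in m; "grip_force": force on a finger pad.
Only numpy, scipy, OpenCV 4.12 (cv2) and the standard library are available. Lean on these libraries where they do the work, as an engineer would, in place of code of your own. Each camera call takes 0.05 s, during which the arm holds its last target. There are 200 camera calls.

## Working session

There is one attempt and no reset: what is moved stays moved. The work goes in short steps, each a Python script; the robot and the scene stay as the last script left them, time stands still between calls to the robot, and variables do not carry over. Pictures are saved under pics/ and viewed, at most 14 in all, crops included, and the job is handed in when it is done.

```bash
mkdir -p pics; ls; python3 - <<'E'
from rig import *
import cv2
for n in("top","side"):
    p=get_image(n); cv2.imwrite(f"pics/{n}0.png",p["color"][:,:,::-1])
    print(n,p["mtx"].tolist(),p["eye"],p["orientation"])
    for q in("bottle_violet","bottle_amber","bottle_green","dish","disc_violet","side_tray","counter","beaker"):
        print(q,[(round(d["p"],2),[round(float(v)) for v in d["xy"]]) for d in mark_of(p,q)][:4])
s=observe();print(s["time_s"],s["tool_rot"],s["eef_pos"])
E
```

```text
pics
top [[560.5435913055329, 0.0, 323.5514161508171], [0.0, 560.5435913055329, 243.3727846061101], [0.0, 0.0, 1.0]] [ 0.50716256 -0.05542981  1.11237449] [-2.14673757  2.19051485 -0.14010345]
bottle_violet [(0.71, [509, 305]), (0.71, [508, 269]), (0.59, [455, 292])]
bottle_amber [(0.87, [426, 331]), (0.38, [420, 301])]
bottle_green [(0.58, [390, 304])]
dish [(0.79, [423, 296])]
disc_violet [(0.65, [454, 292])]
side_tray [(0.87, [293, 314])]
counter [(0.88, [153, 290])]
beaker [(0.83, [232, 176])]
side [[472.03280028205114, 0.0, 313.77066571617246], [0.0, 472.03280028205114, 236.91494434449493], [0.0, 0.0, 1.0]] [ 0.53620224 -0.6695497   0.7623879 ] [-2.41844724  0.1603222  -0.0598615 ]
bottle_violet [(0.9, [282, 389]), (0.89, [323, 450])]
bottle_amber [(0.76, [239, 360]), (0.59, [281, 387])]
bottle_green [(0.93, [267, 319])]
dish [(0.55, [279, 350])]
disc_violet [(0.65, [282, 383]), (0.33, [371, 190])]
side_tray [(0.84, [252, 246])]
counter [(0.68, [270, 157])]
beaker [(0.67, [374, 191])]
0.9 [3.06997738e+00 6.66828840e-01 3.84283418e-05] [ 0.22820577 -0.50042034  0.25629878]
```

View pics/top0.png

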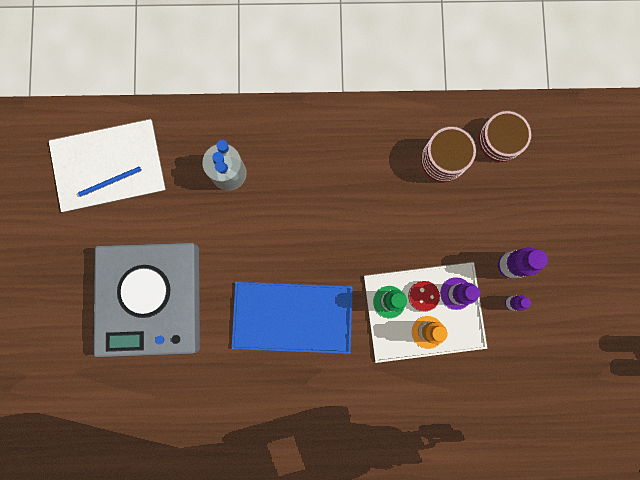

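View pics/side0.png

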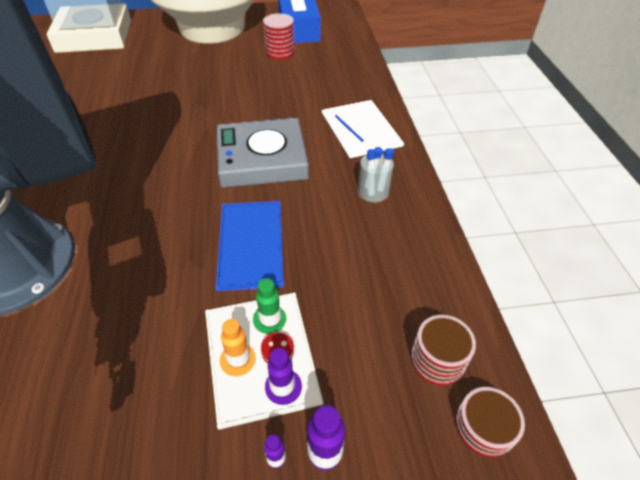

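```bash
cat > h.py <<'E'
from rig import *
import numpy as np, cv2
from scipy.spatial.transform import Rotation as Rn
def ori(yaw):   # tool down, closing line (tool y) at world angle yaw
    x=np.array([-np.sin(yaw),np.cos(yaw),0]); y=np.array([np.cos(yaw),np.sin(yaw),0])
    z=np.array([0,0,-1.]); 
    if np.dot(np.cross(x,y),z)<0: x=-x
    return Rn.from_matrix(np.c_[x,y,z]).as_rotvec()
def pose(pic,st=None):
    if "mount" in pic:
        T=np.eye(4);T[:3,:3]=Rn.from_rotvec(st["tool_rot"]).as_matrix();T[:3,3]=st["eef_pos"]
        C=T@np.array(pic["mount"]); return C[:3,3],C[:3,:3]
    o=np.array(pic["orientation"]); return np.array(pic["eye"]),(Rn.from_rotvec(o).as_matrix() if o.size==3 else o)
def ray(pic,uv,z,st=None):
    e,R=pose(pic,st); d=(np.c_[np.atleast_2d(uv),np.ones(len(np.atleast_2d(uv)))]@np.linalg.inv(pic["mtx"]).T)@R.T
    return (e+d*((z-e[2])/d[:,2])[:,None])[:,:2]
E
python3 - <<'E'
from h import *
Z=dict(bottle_violet=.006,bottle_amber=.006,bottle_green=.006,dish=.004,side_tray=0.,counter=0.)
for n in("top","side"):
    p=get_image(n)
    for q,z in Z.items():
        for d in mark_of(p,q)[:3]: print(n,q,round(d["p"],2),ray(p,d["xy"],z).round(3))
    if n=="top":
        for q,z in (("side_tray",.010),):
            m=regions_of(p,q)[0]["mask"].astype(np.uint8)
            c=max(cv2.findContours(m,0,2)[0],key=cv2.contourArea).reshape(-1,2)
            r=cv2.minAreaRect((ray(p,c,z)*1000).astype(np.float32));print(q,r)
        hsv=cv2.cvtColor(p["color"],cv2.COLOR_RGB2HSV)
        w=((hsv[...,1]<40)&(hsv[...,2]>215)).astype(np.uint8)
        for c in cv2.findContours(w,0,2)[0]:
            if cv2.contourArea(c)<800 or c[:,0,1].min()<100: continue
            x0=c[:,0,0].mean(); z=.054 if x0<250 else .008
            print("white",cv2.minAreaRect((ray(p,c.reshape(-1,2),z)*1000).astype(np.float32)),c.reshape(-1,2).mean(0))
# look from above the staining tray
for yaw in(0,np.pi):
    print(yaw,inverse_kinematics([.36,-.25,.36],ori(yaw+1.57)))
E
```

```text
top bottle_violet 0.83 [[ 0.509 -0.433]]
top bottle_violet 0.82 [[ 0.526 -0.334]]
top bottle_violet 0.63 [[ 0.578 -0.44 ]]
top bottle_amber 0.65 [[ 0.458 -0.27 ]]
top bottle_green 0.82 [[ 0.518 -0.203]]
top dish 0.8 [[ 0.525 -0.265]]
top dish 0.38 [[ 0.529 -0.33 ]]
top side_tray 0.83 [[ 0.496 -0.012]]
top counter 0.56 [[0.552 0.269]]
side_tray ((490.9021301269531, -7.824028015136719), (229.88255310058594, 129.96531677246094), 86.6044692993164)
white ((461.2203369140625, -271.7252197265625), (99.22916412353516, 219.190673828125), 5.82202672958374) [435.09722222 327.72916667]
white ((546.278564453125, 268.71484375), (82.51629638671875, 82.1917724609375), 0.6554123759269714) [143.38571429 291.04285714]
white ((561.6428833007812, -257.40411376953125), (39.336021423339844, 211.70289611816406), 4.419684410095215) [425.58064516 278.04301075]
white ((789.6168823242188, 342.91058349609375), (142.58750915527344, 200.5170440673828), 11.402774810791016) [106.92857143 165.57857143]
side bottle_violet 0.89 [[ 0.527 -0.338]]
side bottle_violet 0.61 [[ 0.508 -0.446]]
side bottle_violet 0.59 [[ 0.578 -0.447]]
side bottle_amber 0.93 [[ 0.459 -0.269]]
side bottle_green 0.77 [[ 0.512 -0.199]]
side bottle_green 0.68 [[ 0.46  -0.274]]
side dish 0.7 [[ 0.528 -0.266]]
side side_tray 0.92 [[ 0.488 -0.013]]
side counter 0.78 [[0.542 0.262]]
0 [-0.71328133  0.04301571  1.77271669  0.          1.32586024 -2.28328133]
3.141592653589793 [-7.13281329e-01  4.30157147e-02  1.77271669e+00 -4.44089210e-16
  1.32586024e+00  8.58311325e-01]
```

```bash
python3 - <<'E'
from h import *
move_gripper(.085)
move_to([.46,-.27,.36],ori(1.57+.09))
wait(.2); s=observe(); p=get_image("wrist"); cv2.imwrite("pics/w0.png",p["color"][:,:,::-1])
print(pose(p,s)[0],s["qpos"].round(2),s["time_s"])
for q,z in dict(bottle_violet=.006,bottle_amber=.006,bottle_green=.006,dish=.004,disc_violet=.004,disc_amber=.004,disc_green=.004).items():
    for d in mark_of(p,q)[:2]: print(q,round(d["p"],2),d["xy"],ray(p,d["xy"],z,s).round(4))
E
```

```text
[ 0.39327467 -0.27495383  0.47709457] [-0.62  0.23  1.55  0.    1.36 -2.28] 3.9583
bottle_violet 0.93 [269.3, 245.3] [[ 0.5319 -0.3339]]
bottle_violet 0.89 [191.9, 222.4] [[ 0.5093 -0.4383]]
bottle_amber 0.94 [317.6, 192.5] [[ 0.4548 -0.2747]]
bottle_amber 0.74 [511.2, 233.5] [[ 0.4867 -0.0105]]
bottle_green 0.58 [367.1, 245.7] [[ 0.5208 -0.2016]]
dish 0.75 [317.0, 239.9] [[ 0.5192 -0.27  ]]
disc_violet 0.84 [271.7, 239.3] [[ 0.5238 -0.3313]]
disc_amber 0.96 [322.0, 193.9] [[ 0.4564 -0.2688]]
disc_amber 0.36 [320.4, 239.7] [[ 0.5185 -0.2654]]
disc_green 0.85 [372.9, 240.5] [[ 0.5133 -0.1943]]
```

View pics/w0.png

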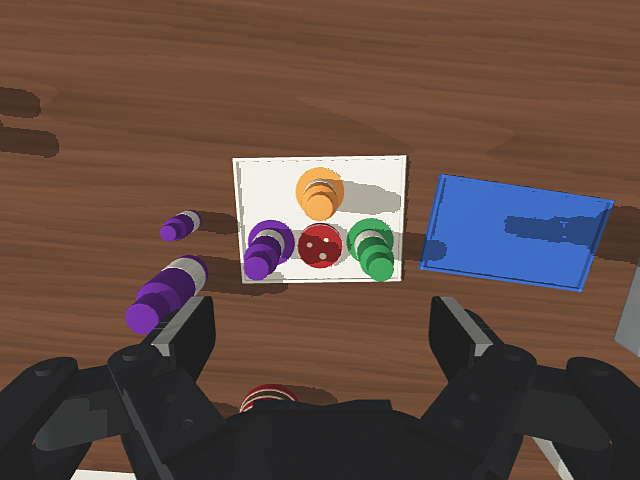

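```bash
cat >> h.py <<'E'
YT,YS=.085,-.059
mid=np.array([.5225,-.2665])
def fr(o,yaw,dx,dy): c,s=np.cos(yaw),np.sin(yaw); return np.array(o)+[c*dx-s*dy,s*dx+c*dy]
disc=dict(amber=fr(mid,YT,-.068,0),violet=fr(mid,YT,0,-.067),green=fr(mid,YT,0,.067))
slot={k:fr([.490,-.010],YS,0,d) for k,d in dict(amber=0.,violet=-.07,green=.07).items()}
UP=.225
def best(xy,yaw,z=UP):
    c=[(abs(q[5]),o) for o in(ori(yaw),ori(yaw+np.pi)) for q in[inverse_kinematics([*xy,z],o)] if q is not None]
    return min(c,key=lambda t:t[0])[1]
def pick(xy,yaw,z,op=.072,sq=40,wide=None):
    o=best(xy,yaw); s=observe()
    line_to([*xy,UP],o,velocity=.3); move_gripper(op)
    line_to([*xy,z+.02],velocity=.2); hit=line_to([*xy,z],velocity=.06,threshold=8)
    move_gripper(.0,sq); s=observe(); print("pick hit",hit,"open",round(s["opening"],4),"F",s["grip_force"],s["eef_pos"].round(4))
    line_to([*xy,UP],velocity=.2); s=observe(); print("lifted",round(s["opening"],4),s["time_s"])
def place(xy,yaw,z,op=.072):
    o=best(xy,yaw)
    line_to([*xy,UP],o,velocity=.3)
    line_to([*xy,z+.006],velocity=.2); hit=line_to([*xy,z-.003],velocity=.02,threshold=4)
    s=observe(); print("place hit",hit,s["eef_pos"].round(4)); move_gripper(op)
    line_to([*xy,UP],velocity=.25); print(observe()["time_s"])
E
python3 - <<'E'
from h import *
print({k:v.round(4) for k,v in disc.items()},{k:v.round(4) for k,v in slot.items()})
xy=disc["green"]; move_to([*xy,.25],best(xy,YT)); print(observe()["qpos"].round(2))
pick(xy,YT,.074); place(slot["green"],YS,.072)
s=observe();p=get_image("top");cv2.imwrite("pics/t1.png",cv2.resize(p["color"][200:420,60:560,::-1],None,fx=1.5,fy=1.5))
E
```

```text
{'amber': array([ 0.4547, -0.2723]), 'violet': array([ 0.5282, -0.3333]), 'green': array([ 0.5168, -0.1997])} {'amber': array([ 0.49, -0.01]), 'violet': array([ 0.4859, -0.0799]), 'green': array([0.4941, 0.0599])}
[-0.45  0.36  1.65 -0.    1.13 -0.54]
pick hit False open 0.0393 F 40.34830716205761 [ 0.5169 -0.1998  0.0744]
lifted 0.0393 9.025
place hit True [0.4946 0.0599 0.0724]
12.4917
```

View pics/t1.png

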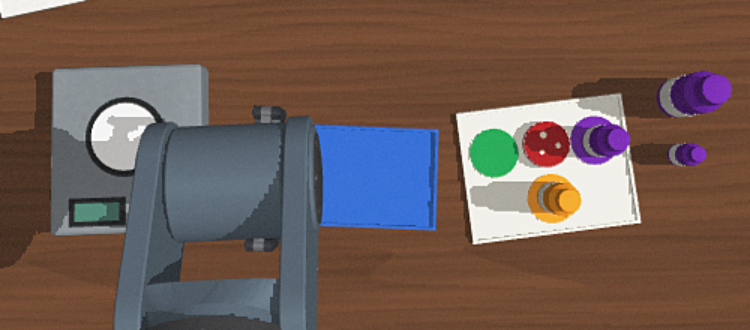

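```bash
python3 - <<'E'
from h import *
for b in("violet","amber"):
    pick(disc[b],YT,.074); place(slot[b],YS,.072)
line_to([.42,-.22,.36],best([.42,-.22],YT),velocity=.3); wait(.2)
s=observe(); p=get_image("wrist"); cv2.imwrite("pics/w2.png",p["color"][:,:,::-1])
for q,z in dict(dish=.004,disc_violet=.006,disc_amber=.006,disc_green=.006).items():
    for d in regions_of(p,q)[:2]:
        m=d["mask"]; c=np.argwhere(m)[:,::-1]
        print(q,round(d["p"],2),m.sum(),ray(p,c,z if q!="dish" else .014,s).mean(0).round(4))
p=get_image("top");cv2.imwrite("pics/t2.png",cv2.resize(p["color"][200:420,60:560,::-1],None,fx=1.5,fy=1.5))
for q,z in dict(dish=.014,disc_violet=.006,disc_amber=.006,disc_green=.006).items():
    for d in regions_of(p,q)[:2]:
        m=d["mask"]; c=np.argwhere(m)[:,::-1]
        print("top",q,round(d["p"],2),m.sum(),ray(p,c,z).mean(0).round(4))
E
```

```text
pick hit False open 0.0391 F 40.066939503885806 [ 0.5283 -0.3334  0.0744]
lifted 0.0391 16.8167
place hit True [ 0.486 -0.08   0.072]
20.2833
pick hit False open 0.0392 F 39.90808024071157 [ 0.4549 -0.2724  0.0744]
lifted 0.039 23.8917
place hit True [ 0.4907 -0.0101  0.0722]
27.3667
dish 0.79 1727 [ 0.5242 -0.2662]
dish 0.28 1847 [ 0.4926 -0.0711]
disc_amber 0.63 1709 [ 0.4533 -0.2718]
disc_green 0.57 1894 [ 0.5142 -0.1981]
top dish 0.88 779 [ 0.5271 -0.2658]
top disc_violet 0.55 810 [ 0.5316 -0.3314]
top disc_amber 0.74 576 [ 0.4586 -0.263 ]
top disc_green 0.76 782 [ 0.5166 -0.1997]
```

View pics/w2.png

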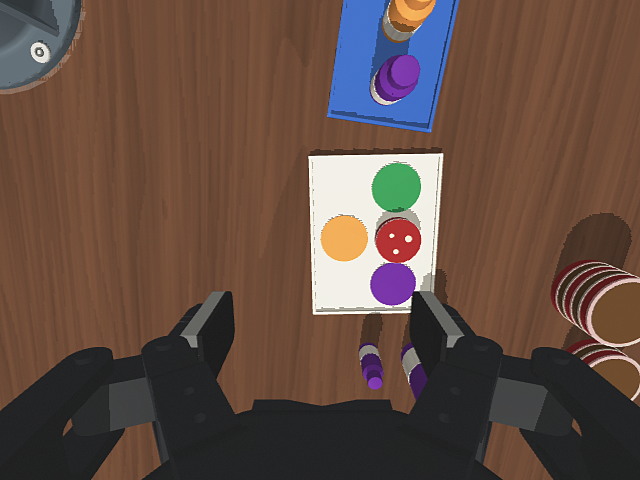

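View pics/t2.png

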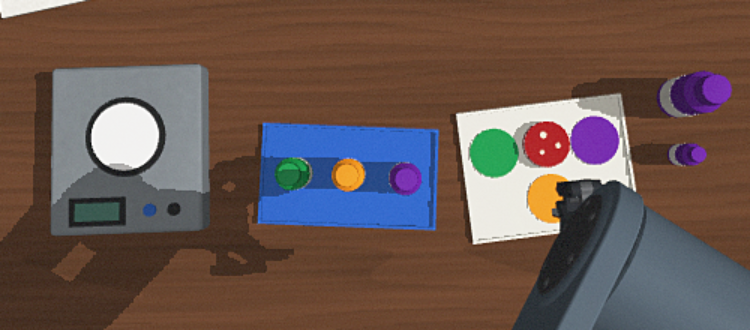

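```bash
python3 - <<'E'
from h import *
xy=np.array([.525,-.266])
pick(xy,YT+np.pi/2,.028,op=.085,sq=25)
if observe()["opening"]>.05:
    place([.546,.267],np.pi/2,.078,op=.085)
    line_to([.44,.20,.36],best([.44,.2],0),velocity=.3); wait(.2)
s=observe(); p=get_image("wrist"); cv2.imwrite("pics/w3.png",p["color"][:,:,::-1])
for q,z in dict(dish=.064,counter=.054,bottle_green=.004,bottle_amber=.004,bottle_violet=.004).items():
    for d in (regions_of if q=="dish" else mark_of)(p,q)[:2]: print(q,round(d["p"],2),ray(p,d["xy"],z,s).round(4))
E
```

```text
pick hit False open 0.0586 F 26.496873199939728 [ 0.5252 -0.2661  0.0285]
lifted 0.0588 34.1
place hit True [0.5464 0.2672 0.0778]
39.675
dish 0.7 [[0.5431 0.2715]]
counter 0.72 [[0.5341 0.2668]]
bottle_green 0.62 [[0.4869 0.0542]]
bottle_amber 0.66 [[ 0.4923 -0.0074]]
bottle_violet 0.74 [[ 0.4845 -0.087 ]]
```

View pics/w3.png

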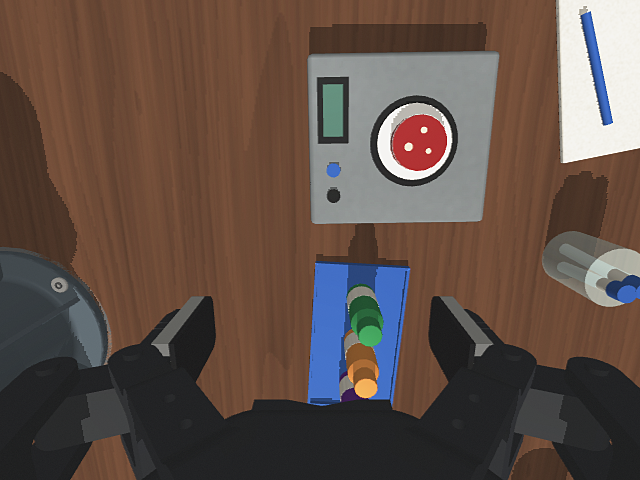

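```bash
python3 - <<'E'
from h import *
for b in("violet","amber","green"):
    pick(slot[b],YS,.072); place(disc[b],YT,.074)
line_to([.40,.0,.30],best([.40,.0],0),velocity=.3); move_to([.30,-.02,.32],best([.3,-.02],0)); wait(.2)
p=get_image("top");cv2.imwrite("pics/t4.png",cv2.resize(p["color"][200:400,60:560,::-1],None,fx=1.6,fy=1.6))
c=p["color"]; cv2.imwrite("pics/t4z.png",np.hstack([cv2.resize(c[255:325,105:185,::-1],None,fx=5,fy=5,interpolation=2),cv2.resize(c[255:325,105+265:105+345,::-1][:70],None,fx=5,fy=5,interpolation=2)]))
hsv=cv2.cvtColor(c,cv2.COLOR_RGB2HSV); roi=np.zeros(c.shape[:2],np.uint8); roi[255:325,105:185]=1
red=roi*((hsv[...,1]>130)&((hsv[...,0]<10)|(hsv[...,0]>170)))
blk=roi*(hsv[...,2]<60)
for n,m,z in(("dish",red,.070),("ring",blk,.054)):
    k=cv2.convexHull(np.argwhere(m)[:,::-1].astype(np.int32)).reshape(-1,2)
    print(n,cv2.minEnclosingCircle((ray(p,k,z)*1000).astype(np.float32)))
E
```

```text
pick hit False open 0.0385 F 40.153929475927725 [ 0.486  -0.0799  0.0723]
lifted 0.0392 46.0
place hit True [ 0.5285 -0.3336  0.0742]
49.45
pick hit False open 0.039 F 39.8039706540294 [ 0.4903 -0.01    0.0723]
lifted 0.0394 53.5083
place hit True [ 0.4553 -0.2726  0.0743]
56.9667
pick hit False open 0.0389 F 40.25812502251938 [0.4944 0.0599 0.0724]
lifted 0.0393 61.0583
place hit True [ 0.5173 -0.2     0.0744]
64.5083
dish ((548.0573120117188, 266.4128723144531), 31.069536209106445)
ring ((546.4563598632812, 268.2356872558594), 49.35926055908203)
```

View pics/t4.png

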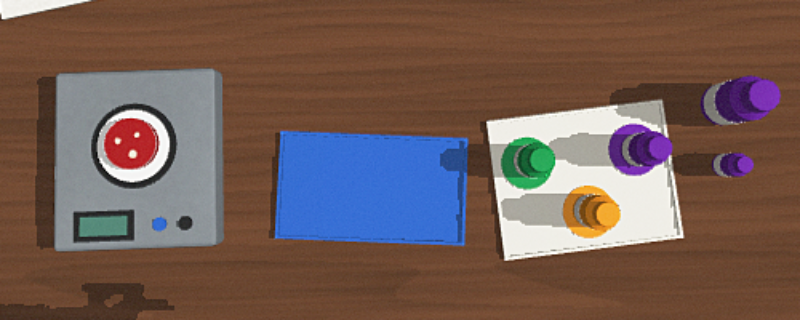

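View pics/t4z.png

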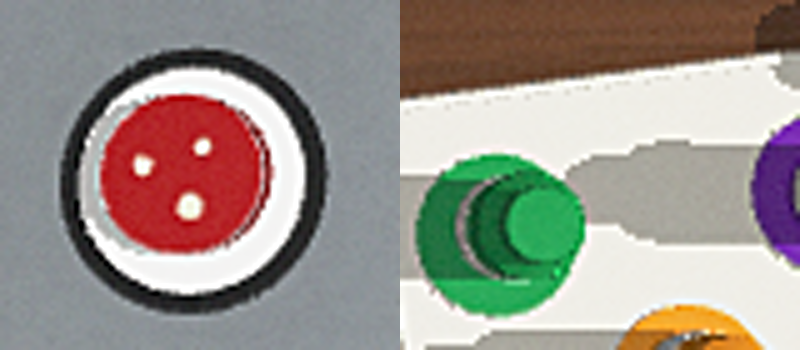

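```bash
python3 -c "
from rig import *
print(hand_in())"
```

```text
the job is handed in; nothing more can be done
None
```

The job is done and handed in: the dish lies about 2 mm off the centre of the lit plate, and all three bottles stand on the discs of their own colour. The robot's clock read about 65 s of the 144 s allowed after the last placing, and nothing else was touched.

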